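Press home the relay that stands proud

TASK

One of the four plug-in relays in the row on the control board is not fully in: it stands nearly a centimetre higher than the other three, its pins showing. Press it gently on its top with the fingertips, straight down, until it is fully home in its socket and level with the others; do not grip or pull it, and do not touch the other relays, the board or the loose things lying around it. Then draw the hand back a good 10 cm clear.

Things in the scene. Friction and masses are not known exactly. Their poses are not given: they have to be found in the camera images.
- board: Green circuit board in an aluminium frame (180 x 298 mm, bars 25 mm high), fixed to the bench, turned up to 0.45 rad. Origin on the bench under its centre, z up, y along the row of relays. Board face at z = 17.6 mm; black sockets (tops at z = 31.6 mm) at x = -15 mm, y = -93, -31, 31, 93 mm. Its other parts (terminals, transformer, capacitors, heat sink) are lower than 50 mm.
- relay_proud: Clear plug-in relay, black base, white label on top, 36 mm square, 54 tall plus pins. Origin: centre of the base's underside; axes as the board's. The one not fully in, in any of the four sockets: slides straight up and down, starts 8 to 10 mm above home (origin at z = 31.6 mm in the board's frame). Friction about 4 N, firm stop at home, stays where left. Over 35 N would crack the board.
- relay_top (a point): Centre of the flat top of relay_proud (54 mm above its origin).
- relay_b: Clear plug-in relay, black base, white label on top, 36 mm square, 54 tall plus pins. Origin: centre of the base's underside; axes as the board's. Fully home (origin at z = 31.6 mm in the board's frame) in one of the other sockets; leave alone.
- relay_c: Clear plug-in relay, black base, white label on top, 36 mm square, 54 tall plus pins. Origin: centre of the base's underside; axes as the board's. Fully home (origin at z = 31.6 mm in the board's frame) in one of the other sockets; leave alone.
- relay_d: Clear plug-in relay, black base, white label on top, 36 mm square, 54 tall plus pins. Origin: centre of the base's underside; axes as the board's. Fully home (origin at z = 31.6 mm in the board's frame) in one of the other sockets; leave alone.
- spare_relay: A loose relay of the same kind lying on its side on the bench, about 0.21 m from the board's centre on its -y side, 36 mm high; origin at the bench under it. Leave alone.
- solder_spool: Reel of solder standing upright, 62 mm across, 45 mm high, on the bench beyond the board's +x edge; origin under its centre. Leave alone.
- flux_bottle: White dropper bottle, 38 mm across, 108 mm high with its needle, standing off the board's far -y corner; origin under its centre. Leave alone.
- pliers: Side cutters with yellow handles lying flat, 140 mm long, 12 mm high, on the bench on the board's +y side, jaws to +x; origin at the bench near the pivot. Leave alone.

How it is judged:
On the way:
1. the fingertips hold the proud relay down in its socket (z of relay_proud in the frame of board below 0.0328 m and contact force between the fingers and relay_proud above 1 N), for 0.05 s.
At the end, for the whole second after the job is handed in: All four relays are fully home (within 1.5 mm of their seats), the loose things lie within 8 mm of where they were, and the hand is withdrawn, the point between its finger pads at least 80 mm from the pressed relay's top (z of each of relay_proud, relay_b, relay_c, relay_d in the frame of board below 0.0331 m and distance of each of spare_relay, solder_spool, flux_bottle, pliers from where it was at the start of the episode below 0.008 m and distance between the grasp point and relay_top above 0.08 m); the robot touches nothing.
It fails at once if the relay is pressed harder than 35 N (contact force between any of the fingers, the arm and relay_proud above 35 N).
It fails at once if the proud relay is pulled up, or taken between the fingers instead of pressed on its top (z of relay_proud in the frame of board above 0.0431 m or (contact force between the fingers and relay_proud above 1 N and z of the grasp point in the frame of relay_top below 0.005 m)).
It fails at once if another relay is touched (contact force between any of the fingers, the arm and relay_b above 0.5 N or contact force between any of the fingers, the arm and relay_c above 0.5 N or contact force between any of the fingers, the arm and relay_d above 0.5 N).
It fails at once if the board is touched (contact force between any of the fingers, the arm and board above 0.5 N).
It fails at once if a loose thing on the bench is touched (contact force between any of the fingers, the arm and spare_relay above 0.5 N or contact force between any of the fingers, the arm and solder_spool above 0.5 N or contact force between any of the fingers, the arm and flux_bottle above 0.5 N or contact force between any of the fingers, the arm and pliers above 0.5 N).
It also fails if it takes over 29 s, if anything falls off the work surface, if the arm or the gripper's body presses on something with over 40 N, if the wrist force passes 120 N, or if a joint passes its speed limit or range.

ROBOT

A 7-joint arm with a two-finger parallel gripper is mounted at the origin on the work surface. World frame = base frame: x ahead of the robot, y to its left, z up, the work surface at z = 0. Lengths are in m, angles in rad, forces in N, time in s.
With the tool pointing down it reaches from about 0.425 to 0.825 m from the base axis. Payload 3.6 kg.
Tool frame: the origin (TCP) lies midway between the tips of the shut fingers; the grasp point (between the pads) lies 19 mm behind it (bot.grasp_offset is the distance from the TCP to the grasp point, in m); z points along the fingers, y is the line along which they close (so a half turn about z gives the same grasp; the last joint's range is limited). The gripper opens to 85 mm and grips with 20 to 120 N. Pads are 22 mm wide; open, the fingers measure 114 mm over their backs; the gripper's body (76 mm by 85 mm) begins 54 mm behind the grasp point. The pads swing forward as they close: fully open they stand 13 mm farther back than shut.
Start: joints at [1.111, 0.615, -0.013, 1.423, 0.008, 1.103, -0.04], TCP at [0.273, -0.59, 0.231] pointing down, gripper open.
Joint ranges: [-3.12, 3.12], [-0.3, 2.06], [-1.34, 1.32], [0.26, 2.42], [-1.36, 4.5], [0.01, 1.98], [-2.84, 2.84]. Speed limits (rad/s): [2.79, 2.79, 3.14, 3.14, 3.14, 3.14, 3.14].

INTERFACE

Orientations are given as a unit quaternion [w, x, y, z].
In Python, from rig import telemetry, cams, bot, finder gives the robot as it stands. The module is installed in compiled form; this text tells all that it offers.
- The arm moves only by the shell command python3 -m crank 'ROWS' [FORCE]. ROWS is text: rows parted by semicolons, each of 7 numbers parted by spaces: the turn, a rotation vector about the world's x, y, z in degrees, then the shift along the world's x, y, z in m, then the finger opening in m, from 0 to 0.0854. In form: rx ry rz dx dy dz claw; .... A call has 1 to 20 rows; each row shifts and turns the commanded pose from where the row before left it; what a row does not reach is not made up. A row lasts 1/10 s, in which the tool goes at most 50 mm and 8.59 degrees, less where a joint would pass 70% of its speed; a pose out of reach is approached as far as the arm can. A call with a gripper value outside its range is refused whole. The fingers move at their own pace and stop on an object; FORCE is the grip in N (left out, the last holds). Time passes only in rows, so rows that do not move let the fingers close. It gives the time, the measured TCP pose, the force, the opening and the grip force at its end, in the units of the state.
- telemetry.get_obs(): the state, without advancing time (a new reading comes with each control period).
- cams.snapshot(name): name is "side" or "top" or "wrist"; returns a dict with "frame" (384x512x3 uint8, blue, green, red), "range_z" (384x512 float32, m along the optical axis (not along the pixel's ray), 0 where there is no reading), "fx", "fy", "cx", "cy" (pixels), "view" (4x4, takes a point from world to camera coordinates); the wrist camera has in their place "hand_eye" (4x4, takes a point from camera to tool coordinates, whose origin is the TCP and whose axes are the flange's). Camera axes: x right, y up, looking along -z (the intrinsics and any distortion apply to the point x, -y, -z); pixel columns grow to the right and rows downward; lengths in m; the calibration is good to about 2 mm. A picture is of the moment at which its call begins: read the wrist's pose just before it.
- bot.sign_off(): hands the job in; it is judged then, once.
Trained networks look in a picture, given as the dict that the camera call returned (one of the last four; its "shot" number tells which), for a name from the list of things; names that differ only in an ending like _2 or _b are one class to them, and where a whole thing is asked for, a point or a joint stands for the part that bears it (a point fixed in the world has none). Each returns a list of dicts, best first, with "conf" (0 to 1); they miss things now and then, are a little off and sometimes report something else, mostly with a low value. They report only what shows in the picture. A call takes as long as a camera call.
- finder.masks_of(picture, label): "region" (384x512 bool, what is visible of it) and "uv" ([column, row] in pixels, amid what is visible of it).
The state is a dict: "time": time; "q": joint angles; "joint_velocities": joint speeds; "tau": joint torques, N m; "tool_pos": TCP position; "tcp_rot": TCP orientation; "wrist_force": force on the tool from outside, world axes, zero at the start; "ft_torque": the same for the moment, N m; "grip_width": finger opening in m; "finger_force": force on a finger pad.
Only numpy, scipy, OpenCV 4.12 (cv2) and the standard library are available. Lean on these libraries where they do the work, as an engineer would, in place of code of your own. Each camera call takes 0.05 s, during which the arm holds its last target. There are 200 camera calls.

## Working session

There is one attempt and no reset: what is moved stays moved. The work goes in short steps, Python scripts to look and compute and a shell command to move; the robot and the scene stay as the last step left them, time stands still between calls to the robot, and variables do not carry over. Pictures are saved under pics/ and viewed, at most 10 in all, crops included, and the job is handed in when it is done.

```bash
mkdir -p pics; cat > h.py <<'E'
import numpy as np,cv2
from rig import telemetry,cams,bot,finder
from scipy.spatial.transform import Rotation as R
def world(p,mask=None,obs=None):
    d=p["range_z"]; v,u=np.nonzero((d>0)&(mask if mask is not None else True))
    z=d[v,u]; c=np.c_[(u-p["cx"])/p["fx"]*z,-(v-p["cy"])/p["fy"]*z,-z]
    if "view" in p: T=np.linalg.inv(p["view"])
    else:
        T=np.eye(4);q=obs["tcp_rot"];T[:3,:3]=R.from_quat([q[1],q[2],q[3],q[0]]).as_matrix();T[:3,3]=obs["tool_pos"];T=T@p["hand_eye"]
    return c@T[:3,:3].T+T[:3,3],u,v
E
python3 - <<'E'
from h import *
o=telemetry.get_obs();print(o)
p=cams.snapshot("top");s=cams.snapshot("side")
print({k:(v.shape if hasattr(v,'shape') else v) for k,v in p.items()})
cv2.imwrite("pics/a.png",p["frame"]);cv2.imwrite("pics/b.png",s["frame"])
for n,pp in(("top",p),("side",s)):
  for l in("relay_proud","relay_b","board","flux_bottle"):
    for m in finder.masks_of(pp,l):
        w,u,v=world(pp,m["region"]); 
        if len(w):
            t=w[w[:,2]>np.percentile(w[:,2],95)-.006]
            print(n,l,round(m["conf"],2),np.round(m["uv"]),len(w),np.median(w,0).round(3),"top",t.mean(0).round(4),np.percentile(w[:,2],95).round(4))
E
```

```text
{'time': 0.0, 'q': array([ 1.11151108,  0.61593277, -0.01258392,  1.42495788,  0.0080611 ,
        1.1034116 , -0.0404124 ]), 'joint_velocities': array([ 0.00049558, -0.00024829,  0.00081389, -0.00219157, -0.00265318,
       -0.00020525, -0.00077356]), 'tau': array([ 9.93429494e-04, -4.69218171e+01,  2.59805806e-01, -1.71036369e+01,
        1.00254713e-02,  9.56996373e-03, -6.66739709e-06]), 'tool_pos': array([ 0.27227759, -0.58934735,  0.23010991]), 'tcp_rot': array([-1.29636815e-03,  9.76676346e-01,  2.14712706e-01, -2.97525559e-04]), 'wrist_force': array([ 0.21079524, -0.23675554,  0.25755932]), 'ft_torque': array([ 0.00947761, -0.00560047,  0.03101963]), 'finger_force': 0.0, 'grip_width': 0.08532744556779424}
{'frame': (384, 512, 3), 'range_z': (384, 512), 'fx': 452.7723721658649, 'fy': 452.7723721658649, 'cx': 254.33625865662395, 'cy': 190.391342135833, 'view': (4, 4), 'shot': 1}
top relay_proud 0.54 [236. 228.] 253 [0.526 0.09  0.094] top [0.5257 0.0909 0.0944] 0.0971
top relay_b 0.81 [287. 240.] 207 [ 0.494 -0.026  0.086] top [ 0.493  -0.0267  0.0863] 0.0894
top relay_b 0.62 [
[... 366 characters left out ...]
52 [ 0.561 -0.152  0.066] top [ 0.5624 -0.1584  0.0914] 0.092
top flux_bottle 0.39 [235. 229.] 254 [0.526 0.09  0.094] top [0.526  0.0911 0.0944] 0.097
side relay_proud 0.96 [200. 196.] 508 [0.52  0.079 0.086] top [0.5256 0.0882 0.0935] 0.095
side relay_b 0.75 [212. 219.] 603 [0.5   0.021 0.077] top [0.509  0.0288 0.0854] 0.0869
side relay_b 0.64 [229. 237.] 814 [ 0.487 -0.041  0.07 ] top [ 0.4913 -0.0309  0.0853] 0.0867
side relay_b 0.63 [186. 181.] 477 [0.533 0.145 0.078] top [0.5414 0.1456 0.0857] 0.087
side flux_bottle 0.92 [307. 271.] 899 [ 0.553 -0.167  0.052] top [ 0.5603 -0.1622  0.0897] 0.0885
side flux_bottle 0.34 [198. 198.] 580 [0.518 0.08  0.083] top [0.5261 0.0884 0.0935] 0.095
```

View pics/a.png

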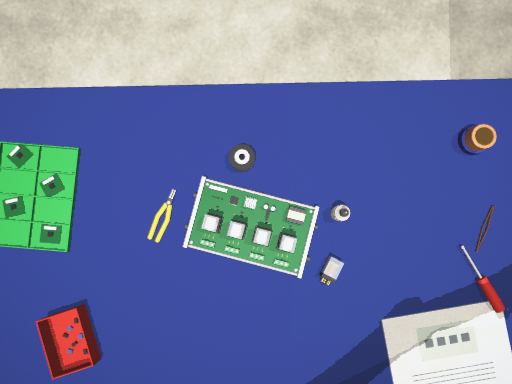

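View pics/b.png

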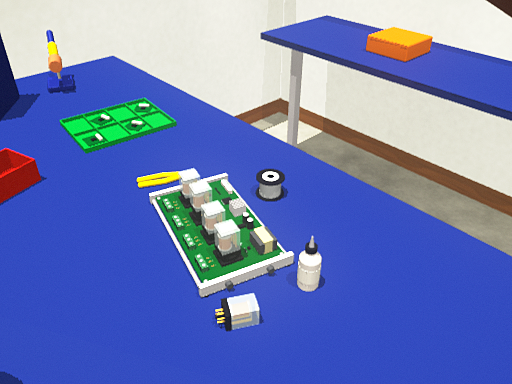

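The top view shows the board tilted, with the relays at about (212,223), (236,228), (262,235) and (288,242). The side view shows the same row. Depth puts the one at (236,228) 8 mm higher than the rest, so that is the proud relay, with its top at about (0.526, 0.090, 0.094). I'll move above it with the fingers shut.

```bash
python3 -m crank '0 0 0 .0159 .0424 -.002 0;0 0 0 .0159 .0424 -.002 0;0 0 0 .0159 .0424 -.002 0;0 0 0 .0159 .0424 -.002 0;0 0 0 .0159 .0424 -.002 0;0 0 0 .0159 .0424 -.002 0;0 0 0 .0159 .0424 -.002 0;0 0 0 .0159 .0424 -.002 0;0 0 0 .0159 .0424 -.002 0;0 0 0 .0159 .0424 -.002 0;0 0 0 .0159 .0424 -.002 0;0 0 0 .0159 .0424 -.002 0;0 0 0 .0159 .0424 -.002 0;0 0 0 .0159 .0424 -.002 0;0 0 0 .0159 .0424 -.002 0;0 0 0 .0159 .0424 -.002 0;0 0 0 0 0 0 0;0 0 0 0 0 0 0;0 0 0 0 0 0 0' 20
python3 - <<'E'
from h import *
o=telemetry.get_obs();p=cams.snapshot("wrist");cv2.imwrite("pics/c.png",p["frame"])
print(o["tool_pos"],o["tcp_rot"],o["wrist_force"],o["grip_width"],o["q"])
for l in("relay_proud","relay_b"):
    for m in finder.masks_of(p,l):
        w,u,v=world(p,m["region"],o); zt=np.percentile(w[:,2],95); t=w[abs(w[:,2]-zt)<.006]
        print(l,round(m["conf"],2),np.round(m["uv"]),len(w),"box",((t.min(0)+t.max(0))/2).round(4),t.mean(0).round(4),np.median(t[:,2]).round(4))
E
```

```text
time: 2.4
tool_pos: [0.5268, 0.0867, 0.1993]
tcp_rot: [0.001, 0.977, 0.214, -0.0]
wrist_force: [-0.0, -0.0, -0.0]
grip_width: -0.0001
finger_force: 0.0
[0.52680116 0.08673743 0.19925303] [ 5.74736819e-04  9.76884688e-01  2.13765918e-01 -3.29895088e-04] [-0.00260236 -0.01377589 -0.04815377] -0.0001394522240194284 [-0.12483377  0.47361664 -0.11785246  1.80036482  0.0715723   0.87237077
 -1.41585869]
relay_proud 0.91 [241. 179.] 1727 box [0.5287 0.0929 0.0924] [0.5296 0.0931 0.0938] 0.0939
relay_b 0.87 [287. 209.] 1700 box [0.5118 0.0335 0.0842] [0.5128 0.034  0.0853] 0.0855
relay_b 0.78 [198. 140.] 1587 box [0.5459 0.1519 0.0843] [0.5463 0.1521 0.0855] 0.0856
relay_b 0.73 [323. 235.] 1673 box [ 0.499  -0.0175  0.084 ] [ 0.4965 -0.0247  0.0852] 0.0854
```

View pics/c.png

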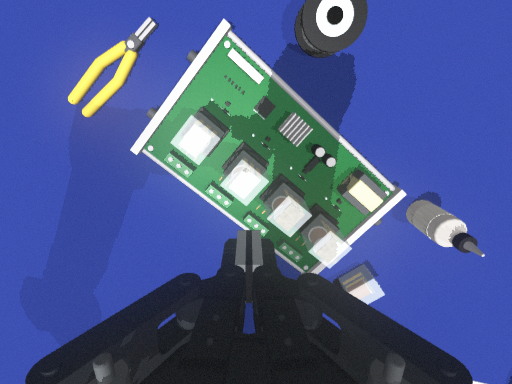

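The wrist view shows the proud relay at (241,179), with the shut fingertips almost above it once perspective is allowed for. Its centre is at about (0.528, 0.092) and its top at 0.094, so I'll shift 1 and 5 mm and descend to 10 mm above it.

```bash
python3 -m crank '0 0 0 .001 .005 0 0;0 0 0 0 0 -.03 0;0 0 0 0 0 -.03 0;0 0 0 0 0 -.02 0;0 0 0 0 0 -.01 0;0 0 0 0 0 -.005 0;0 0 0 0 0 0 0;0 0 0 0 0 0 0'
python3 -m crank '0 0 0 0 0 -.002 0;0 0 0 0 0 -.002 0;0 0 0 0 0 -.002 0;0 0 0 0 0 -.001 0;0 0 0 0 0 -.001 0;0 0 0 0 0 -.001 0;0 0 0 0 0 0 0'
```

```text
time: 3.35
tool_pos: [0.5288, 0.0935, 0.1052]
tcp_rot: [-0.0, 0.977, 0.215, 0.001]
wrist_force: [0.4, -0.3, -0.7]
grip_width: 0.0002
finger_force: 0.0
time: 4.05
tool_pos: [0.5279, 0.0933, 0.0951]
tcp_rot: [-0.0, 0.977, 0.215, -0.0]
wrist_force: [0.2, -0.1, 0.1]
grip_width: 0.0003
finger_force: 0.0
```

```bash
python3 -m crank '0 0 0 0 0 -.001 0;0 0 0 0 0 -.001 0;0 0 0 0 0 -.001 0;0 0 0 0 0 0 0'
python3 -m crank '0 0 0 0 0 -.001 0;0 0 0 0 0 -.001 0;0 0 0 0 0 0 0'
python3 -m crank '0 0 0 0 0 -.001 0;0 0 0 0 0 -.001 0;0 0 0 0 0 0 0'
```

```text
time: 4.45
tool_pos: [0.5282, 0.0934, 0.0925]
tcp_rot: [-0.0, 0.977, 0.215, 0.0]
wrist_force: [0.1, -0.0, 2.8]
grip_width: 0.0001
finger_force: 1.3
time: 4.75
tool_pos: [0.5281, 0.0934, 0.0902]
tcp_rot: [-0.0, 0.977, 0.215, 0.0]
wrist_force: [0.1, 0.1, 2.5]
grip_width: 0.0
finger_force: 1.2
time: 5.05
tool_pos: [0.5281, 0.0934, 0.0881]
tcp_rot: [-0.0, 0.977, 0.215, 0.0]
wrist_force: [0.7, 0.6, 2.0]
grip_width: 0.0004
finger_force: 1.0
```

The relay is sliding, at 2 to 3 N. Home puts its top at about 0.0856, so I'll go on in small steps.

```bash
python3 -m crank '0 0 0 0 0 -.001 0;0 0 0 0 0 -.0005 0;0 0 0 0 0 0 0'
python3 -m crank '0 0 0 0 0 -.0005 0;0 0 0 0 0 0 0'
python3 -m crank '0 0 0 0 0 -.0005 0;0 0 0 0 0 0 0'
```

```text
time: 5.35
tool_pos: [0.5281, 0.0934, 0.0867]
tcp_rot: [-0.0, 0.977, 0.215, 0.0]
wrist_force: [0.2, 0.2, 1.8]
grip_width: -0.0002
finger_force: 1.1
time: 5.55
tool_pos: [0.5281, 0.0934, 0.0863]
tcp_rot: [-0.0, 0.977, 0.215, 0.0]
wrist_force: [0.0, -0.5, 2.7]
grip_width: 0.0002
finger_force: 1.2
time: 5.75
tool_pos: [0.5281, 0.0934, 0.0858]
tcp_rot: [-0.0, 0.977, 0.215, 0.0]
wrist_force: [0.1, -0.1, 2.0]
grip_width: -0.0001
finger_force: 1.3
```

```bash
python3 -m crank '0 0 0 0 0 -.0005 0;0 0 0 0 0 0 0'
python3 -m crank '0 0 0 0 0 -.0003 0;0 0 0 0 0 0 0'
```

```text
time: 5.95
tool_pos: [0.5281, 0.0934, 0.0857]
tcp_rot: [-0.0, 0.977, 0.215, 0.0]
wrist_force: [-0.5, 0.2, 4.1]
grip_width: 0.0001
finger_force: 2.8
time: 6.15
tool_pos: [0.5282, 0.0934, 0.0857]
tcp_rot: [0.0, 0.977, 0.215, 0.0]
wrist_force: [-1.4, 0.1, 7.4]
grip_width: 0.0
finger_force: 3.7
```

The travel has stalled at 0.0857 and the force is rising, so the relay is on the stop. I'll give one more small press, then withdraw.

```bash
python3 -m crank '0 0 0 0 0 -.0003 0;0 0 0 0 0 0 0'
python3 -m crank '0 0 0 0 0 .002 0;0 0 0 0 0 .005 0;0 0 0 0 0 .02 0;0 0 0 0 0 .035 0;0 0 0 0 0 .035 0;0 0 0 0 0 .03 0;0 0 0 0 0 0 0;0 0 0 0 0 0 0'
python3 - <<'E'
from h import *
o=telemetry.get_obs();p=cams.snapshot("wrist");s=cams.snapshot("side");cv2.imwrite("pics/d.png",s["frame"])
for q in(p,s):
  for l in("relay_proud","relay_b"):
    for m in finder.masks_of(q,l):
        w,u,v=world(q,m["region"],o); zt=np.percentile(w[:,2],95); t=w[abs(w[:,2]-zt)<.006]
        print(l,round(m["conf"],2),t.mean(0).round(4),np.median(t[:,2]).round(4))
E
```

```text
time: 6.35
tool_pos: [0.5282, 0.0934, 0.0857]
tcp_rot: [0.0, 0.977, 0.215, 0.0]
wrist_force: [-1.2, -1.2, 8.5]
grip_width: -0.0002
finger_force: 4.6
time: 7.15
tool_pos: [0.5278, 0.0933, 0.2119]
tcp_rot: [0.0, 0.977, 0.215, 0.0]
wrist_force: [-0.9, -0.2, -0.7]
grip_width: -0.0
finger_force: 0.0
relay_proud 0.85 [0.5295 0.0932 0.0855] 0.0855
relay_b 0.94 [0.5129 0.0343 0.0854] 0.0855
relay_b 0.92 [ 0.4964 -0.0249  0.0852] 0.0854
relay_b 0.71 [0.5463 0.1523 0.0855] 0.0856
relay_proud 0.94 [0.5255 0.0883 0.0853] 0.0856
relay_b 0.9 [ 0.4921 -0.0305  0.0854] 0.0857
relay_b 0.85 [0.5087 0.0273 0.0855] 0.0857
relay_b 0.83 [0.5426 0.1477 0.0854] 0.0855
relay_b 0.5 [0.5255 0.0884 0.0853] 0.0856
```

View pics/d.png

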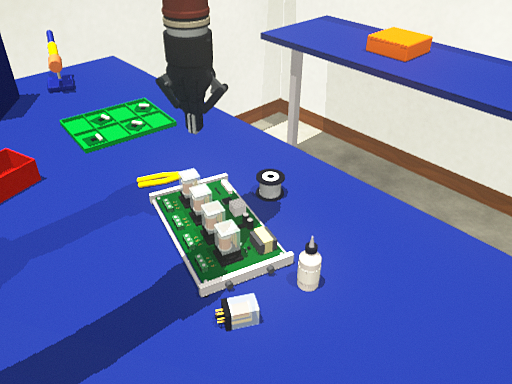

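The picture shows all four relays level (tops from (190,178) to (228,232), all at 0.0855 m), nothing else disturbed, and the hand 126 mm above.

```bash
python3 -c "from rig import bot;print(bot.sign_off())"
```

```text
the job is handed in; nothing more can be done
None
```

The proud relay is pressed fully home and level with the other three (tops all at about 85.5 mm, peak press reading about 8.5 N). The hand is about 126 mm clear, and the job is handed in; no verdict was returned.

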